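# Find the worn wheel bearing and mark it

### The arm

A 6-joint arm with a two-finger parallel gripper is mounted at the origin on the work surface. World frame = base frame: x ahead of the robot, y to its left, z up, the work surface at z = 0. Lengths are in m, angles in degrees, forces in N, time in s.
With the tool pointing down it reaches from about 0.425 to 0.925 m from the base axis. Payload 12.5 kg.
Tool frame: the origin (TCP) lies on the centre line of the jaws, within the pads' length; the fingertips stand 8 mm ahead of it and the grasp point (between the pads) lies 11 mm behind it; z points along the fingers, y is the line along which they close (so a half turn about z gives the same grasp; the last joint's range is limited). The gripper opens to 85 mm and grips with 20 to 120 N. Pads are 22 mm wide; open, the fingers measure 114 mm over their backs; the gripper's body (76 mm by 85 mm) begins 54 mm behind the grasp point. The pads swing forward as they close: fully open they stand 13 mm farther back than shut.
Start: joints at [69.122, 28.126, 89.318, -0, 62.55, -6.05], TCP at [0.16, 0.604, 0.239] pointing down, gripper open.
Joint ranges: [-177.58, 177.58], [-47.91, 125.51], [2.72, 160], [-65.01, 245.01], [3.68, 167.84], [-153.87, 153.87]. Speed limits (degrees/s): [127.2, 127.2, 159.86, 180, 180, 180].

### API

Orientations are given as [roll, pitch, yaw] about the fixed x, y, z axes, in that order (R = Rz(yaw) Ry(pitch) Rx(roll)).
In Python, from rig import monitor, imaging, order, nets gives the robot as it stands.
- The arm moves only by the tool drive_tool, never from a script. Its argument "commands" is a list of rows, each a list of 7 numbers: the shift along the tool's x, y, z as a fraction of full scale, then the turn, a rotation vector about the tool's x, y, z as a fraction of full scale, then the opening, from -1 (shut) to 1 (fully open). A call has 1 to 10 rows; each row is the pose to reach, as a shift and turn from the pose commanded when the call began, along the tool's axes at that moment; what a row does not reach only later rows make up. Full scale, the value 1, is 0.4 m for a shift and pi/2 rad for a turn. A row lasts 1/12 s, in which the tool goes at most 41.7 mm and 7.16 degrees, less where a joint would pass 70% of its speed; a pose out of reach is approached as far as the arm can. A call with a number of a shift or a turn outside -1 to 1 is refused whole. A call with a gripper value outside its range is refused whole. The fingers move at their own pace and stop on an object; "force" is the grip in N (left out, the last holds). Time passes only in rows, so rows that repeat a pose let the fingers close. It gives the time, the measured TCP pose, the force, the opening and the grip force at its end, in the units of the state.
- monitor.observe(): the state, without advancing time (a new reading comes with each control period).
- imaging.camera(name): name is "side" or "top"; returns the picture (400x640x3 uint8, red, green, blue); there is no depth.
- imaging.calibration(name): a dict with "fx", "fy", "cx", "cy" (pixels), "position" and "attitude" of the camera in the world. Camera axes: x right, y down, z forward; pixel columns grow to the right and rows downward; lengths in m; the calibration is good to about 2 mm. A picture is of the moment at which its call begins. calibration takes no time and is no camera call.
- order.finish_job(): hands the job in; it is judged then, once.
Trained networks look in the newest picture that a camera, given by its name, has taken for a name from the list of things; names that differ only in an ending like _2 or _b are one class to them, and where a whole thing is asked for, a point or a joint stands for the part that bears it (a point fixed in the world has none). Each returns a list of dicts, best first, with "score" (0 to 1); they miss things now and then, are a little off and sometimes report something else, mostly with a low value. They report only what shows in the picture. A call takes as long as a camera call.
- nets.spot_in(name, camera): "uv" ([column, row] in pixels, amid what is visible of it).
- nets.trace(name, camera): "region" (400x640 bool, what is visible of it) and "uv" ([column, row] in pixels, amid what is visible of it).
- nets.tip_of(name, camera): "uv" ([column, row] in pixels: a listed point, or the origin of a listed thing).
The state is a dict: "clock": time; "joint_positions": joint angles; "qvel": joint speeds; "joint_efforts": joint torques, N m; "tcp_pos": TCP position; "ee_rot": TCP orientation; "wrist_force": force on the tool from outside, world axes, zero at the start; "wrist_torque": the same for the moment, N m; "grip_width": finger opening in m; "gripper_force": force on a finger pad.
Only numpy, scipy, OpenCV 4.12 (cv2) and the standard library are available. Lean on these libraries where they do the work, as an engineer would, in place of code of your own. Each camera call takes 0.05 s, during which the arm holds its last target. There are 200 camera calls.

### The job

One of the two wheels on the axle rig has a worn bearing: without gripping the tyres, push the top of the left tyre and then the top of the right tyre gently inwards (towards the housing) with the fingers, with about 5 to 10 N, pausing when each comes up firm, to feel which wheel is loose. Then rock the loose wheel outwards firmly against its stop, pause there, rock it back inwards firmly against its other stop, pause, and leave it leaning inwards. Last, put the aluminium collar over the short post on the housing that stands on the loose wheel's side, lying flat on the housing, and leave the other things on the bench alone.

Things in the scene. Friction and masses are not known exactly. Their poses are not given: they have to be found in the camera images.
- rig: Axle rig on a white board 220 x 360 x 12 mm (x, y, z), fixed; place and yaw vary. Origin: centre of the board's underside, z up. Dark steel housing 62 x 170 mm (x, y) in the middle, flat top at z = 98 mm. Axle along rig y at z = 72 mm, a wheel at each end, centres at y = +-125 mm. One bearing (either, unseen) is worn. A wheel only rocks about rig x through its centre: its top moves along rig y.
- wheel_l: Left wheel (rig +y): black tyre, grey rim, diameter 110, width 40 mm, flat sides. Origin: its centre; y along the axle, z up. Its top is 127 mm above the rig's origin, 29 mm over the housing's top: room for fingers on both sides there; 20 mm gap between tyre and housing. Outwards is rig +y. Over 15 N from the fingers (a grip counts) damages it; over 4 N against a stop is firm. Stops are stiff.
- wheel_r: Right wheel (rig -y), the same as the left one; outwards is rig -y, inwards rig +y. From upright, a worn wheel (left or right) rocks freely 0.11 to 0.19 rad each way (the wear differs each time) to its stops, 6 to 10 mm at the top of the tyre, with about 0.03 N m of friction, and stays where it is left; a good one gives less than 2.5 mm at the top each way under a 10 N push.
- rim_l (a point): Top of the left tyre, mid width, 55 mm above the wheel's centre, turning with it; upright at rig y = +125 mm. At the stops of a worn bearing it is at rig y = +131 to +135 mm (outwards), +115 to +119 mm (inwards).
- rim_r (a point): Top of the right tyre, mid width, 55 mm above the wheel's centre; upright at rig y = -125 mm. At worn stops -131 to -135 mm (outwards), -115 to -119 mm (inwards).
- post_l (a point): Foot of the left marker post, on the housing's top at rig (0, +40, 98) mm. The post is steel, upright, 10 mm in diameter, 22 mm tall. It marks the left wheel.
- post_r (a point): Foot of the right marker post at rig (0, -40, 98) mm, the same. It marks the right wheel.
- collar: The loose marker: plain aluminium ring lying flat on the bench to one side of the rig, outer diameter 34, hole 18, height 16 mm, 28 to 56 g. Origin: centre of its underside, z up.
- flywheel: Bystander: solid steel disc 34 mm in diameter, 12 mm thick, with a short stub on top and no hole, lying on the bench on the other side of the rig. Origin: centre of its underside.
- spare_bearing: Bystander: small steel ring, 22 mm in diameter, 7 mm high, on the board beyond the housing.
- driver: Bystander: blue-handled screwdriver 160 mm long, on the board on the robot's side of the housing.
- oil: Bystander: clear oil bottle, 36 mm in diameter, 85 mm tall, at the back left.
- jar: Bystander: amber jar, 56 mm in diameter, 60 mm tall, at the back right.
- caliper: Bystander: steel caliper 230 mm long lying near the robot on the right.
- brush: Bystander: brush 170 mm long lying near the robot on the left.

How it is judged:
By the outcome, as a careful person would: the job done as asked, in the order asked, and still so for the second after the job is handed in, with the robot touching nothing.
It also fails if it takes over 72 s, if anything falls off the work surface, if the arm or the gripper's body presses on something with over 40 N, if the wrist force passes 120 N, or if a joint passes its speed limit or range.

## Working session

There is one attempt and no reset: what is moved stays moved. The work goes in short steps, Python scripts to look and compute and a tool call to move; the robot and the scene stay as the last step left them, time stands still between calls to the robot, and variables do not carry over. Pictures are saved under pics/ and viewed, at most 12 in all, crops included, and the job is handed in when it is done.

Besides the shell and the picture viewer there is one more tool, called as a command line: name --pt "numbers of a row" for each row, then --argument value for the rest. drive_tool: Moves the arm, as the interface text tells. Shift numbers are shares of 0.4 m and turn numbers shares of pi/2 rad, none past 1 either way. Its arguments: {"type":"object","properties":{"commands":{"type":"array"},"force":{"type":"number"}},"required":["commands"]}

```bash
ls; mkdir -p pics
cat > h.py <<'E'
import numpy as np, cv2
from rig import monitor, imaging, order, nets
from scipy.spatial.transform import Rotation as R
def cal(c):
    k=imaging.calibration(c); return k
def Rc(k):
    a=np.array(k["attitude"],float)
    if a.shape==(3,3): return a
    if a.size==4: return R.from_quat(a).as_matrix()
    return R.from_euler('xyz',a,degrees=True).as_matrix()
def ray(c,uv):
    k=cal(c); d=Rc(k)@np.array([(uv[0]-k["cx"])/k["fx"],(uv[1]-k["cy"])/k["fy"],1]); return np.array(k["position"]),d
def at_z(c,uv,z):
    p,d=ray(c,uv); return p+d*(z-p[2])/d[2]
def proj(c,P):
    k=cal(c); q=Rc(k).T@(np.array(P)-k["position"]); return [k["fx"]*q[0]/q[2]+k["cx"],k["fy"]*q[1]/q[2]+k["cy"]]
E
python3 - <<'E'
from h import *
for c in("top","side"):
    im=imaging.camera(c); cv2.imwrite(f"pics/{c}0.png",im[:,:,::-1]); print(c,cal(c))
Z=dict(rim_l=.127,rim_r=.127,post_l=.098,post_r=.098,collar=0,flywheel=0,rig=0)
for n,z in Z.items():
    for c in("top","side"):
        print(n,c,[(np.round(r["uv"],1),round(r["score"],2),at_z(c,r["uv"],z).round(4)) for r in nets.tip_of(n,c)[:2]])
print(monitor.observe())
E
```

```text
pics
top {'fx': 459.06331136106076, 'fy': 459.06331136106076, 'cx': 308.5539083485288, 'cy': 199.30435402278528, 'position': array([2.24343379e-01, 1.38892256e-03, 1.53717466e+00]), 'attitude': array([-168.25823525,    0.19757837,  -96.50380423])}
side {'fx': 519.9596448426184, 'fy': 519.9596448426184, 'cx': 319.11525246336606, 'cy': 202.13704805562352, 'position': array([0.25351975, 0.75889883, 1.0021298 ]), 'attitude': array([-137.70603673,   -0.45642662, -159.79320448])}
rim_l top [(array([272.1, 190. ]), 0.85, array([0.559 , 0.0838, 0.127 ])), (array([346.9, 189.5]), 0.77, array([ 0.5337, -0.1506,  0.127 ]))]
rim_l side [(array([339.9, 156.7]), 0.85, array([ 0.5263, -0.1513,  0.127 ])), (array([290.3, 224.3]), 0.59, array([0.5584, 0.0931, 0.127 ]))]
rim_r top [(array([272.1, 190. ]), 0.85, array([0.559 , 0.0838, 0.127 ])), (array([346.9, 189.5]), 0.77, array([ 0.5337, -0.1506,  0.127 ]))]
rim_r side [(array([339.9, 156.7]), 0.85, array([ 0.5263, -0.1513,  0.127 ])), (array([290.3, 224.3]), 0.59, array([0.5584, 0.0931, 0.127 ]))]
post_l top [(array([296.6, 199.1]), 0.72, array([0.
[... 1184 characters left out ...]
]))]
{'clock': 0.8, 'joint_positions': array([ 6.91224554e+01,  2.81254296e+01,  8.93168786e+01,  5.25611598e-04,
        6.25479917e+01, -6.05135770e+00]), 'qvel': array([ 0.17485752,  0.03342374, -0.00845325,  0.08857187,  0.00275485,
        0.00379619]), 'joint_efforts': array([-2.33043484e-04, -6.18222070e+01, -2.61840016e+01, -1.99333540e-04,
        4.51170727e-04, -1.70563970e-05]), 'tcp_pos': array([0.15992805, 0.60422805, 0.23934764]), 'ee_rot': array([1.79990305e+02, 5.58719763e-04, 1.65173571e+02]), 'wrist_force': array([ 0.12168997, -0.41451659,  0.17425371]), 'wrist_torque': array([ 0.03354524, -0.00107473,  0.00032169]), 'gripper_force': 0.0, 'grip_width': 0.08536467763081561}
```

View pics/top0.png

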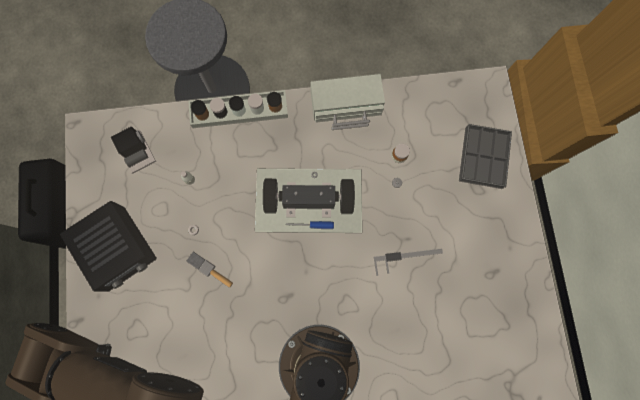

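View pics/side0.png

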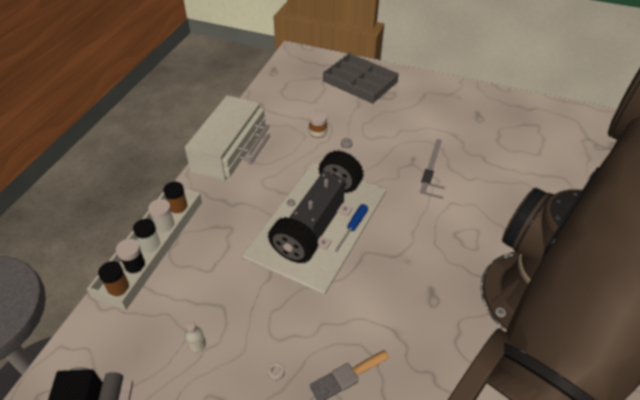

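The top view shows the rig board with corners near (257,169), (362,168), (362,232) and (256,233), the wheels at (270,195) and (347,195), and the collar at (193,229). In the side view the collar is at (276,372). Next I'll refine the rig pose.

```bash
cat > fit.py <<'E'
from h import *
from scipy.optimize import least_squares
def quad(c):
    im=imaging.camera(c); hsv=cv2.cvtColor(im,cv2.COLOR_RGB2HSV)
    r=nets.trace("rig",c)[0]["region"].astype(np.uint8)
    hull=cv2.convexHull(cv2.findNonZero(r))
    return im,r,hull
pts3=np.array([[sx*.11,sy*.18,.012] for sx,sy in((1,1),(1,-1),(-1,-1),(-1,1))])
def rigpose(p,P): 
    return R.from_euler('z',p[2]).apply(P)+[p[0],p[1],0]
# silhouette fit: IoU-like by comparing convex hull corners of board
obs={}
for c in("top","side"):
    im,r,h=quad(c)
    a=cv2.approxPolyDP(h,4,True)[:,0]; print(c,r.sum(),a.tolist()); obs[c]=(im,r)
    x,y,w,hh=cv2.boundingRect(cv2.findNonZero(r)); 
    cr=im[max(0,y-8):y+hh+8,max(0,x-8):x+w+8]; s=min(800/cr.shape[1],600/cr.shape[0]); cv2.imwrite(f"pics/{c}crop.png",cv2.resize(cr,None,fx=s,fy=s,interpolation=cv2.INTER_CUBIC)[:,:,::-1]); print("crop origin",x-8,y-8,s)
    for n in("collar","flywheel"):
        print(n,[(np.round(q["uv"],1),round(q["score"],2),q["region"].sum(),at_z(c,q["uv"],.008).round(4)) for q in nets.trace(n,c)[:2]])
    obs[c]=(im,r)
def cornres(c,p): return [proj(c,q) for q in rigpose(p,pts3)]
def score(p):
    t=0
    for c,(im,r) in obs.items():
        m=np.zeros((1600,2560),np.uint8)
        allp=np.vstack([pts3,pts3*[1,1,0]]+[np.array([[.055*np.cos(a),y,.072+.055*np.sin(a)] for a in np.linspace(0,6.28,24)]) for y in(-.145,-.105,.105,.145)])
        q=np.array([proj(c,w) for w in rigpose(p,allp)])
        for idx in [list(range(8)),list(range(8,56)),list(range(56,104))]:
            cv2.fillConvexPoly(m,cv2.convexHull(((q[idx]+.5)*4).astype(np.int32)),1)
        ms=cv2.resize(m.astype(np.float32),(640,400),interpolation=cv2.INTER_AREA)
        t+=np.abs(ms-r).sum()
    return t
from scipy.optimize import minimize
best=min((minimize(score,[.545,-.033,y0],method="Nelder-Mead",options=dict(initial_simplex=np.array([.545,-.033,y0])+np.array([[0,0,0],[.01,0,0],[0,.01,0],[0,0,.08]]))) for y0 in(0,.1,-.1)),key=lambda s:s.fun)
print(best.x.round(4),np.degrees(best.x[2]),best.fun)
for n,P in dict(rim_l=[0,.125,.127],rim_r=[0,-.125,.127],post_l=[0,.04,.098],post_r=[0,-.04,.098]).items():
    w=rigpose(best.x,np.array(P)); print(n,w.round(4),[np.round(proj(c,w),1) for c in obs])
E
python3 fit.py
```

```text
top 6650 [[361, 231], [256, 232], [258, 170], [358, 169]]
crop origin 247 160 6.451612903225806
collar []
flywheel [(array([318.4, 226.4]), 0.66, np.int64(186), array([ 0.4446, -0.0517,  0.008 ])), (array([398.5, 181.8]), 0.47, np.int64(57), array([ 0.5665, -0.3426,  0.008 ]))]
side 10476 [[385, 189], [324, 294], [242, 257], [312, 164], [330, 152], [353, 156]]
crop origin 234 143 3.75
collar [(array([269.9, 370.6]), 0.63, np.int64(204), array([0.4935, 0.3683, 0.008 ]))]
flywheel []Traceback (most recent call last):
  File "fit.py", line 34, in <module>
    best=min((minimize(score,[.545,-.033,y0],method="Nelder-Mead",options=dict(initial_simplex=np.array([.545,-.033,y0])+np.array([[0,0,0],[.01,0,0],[0,.01,0],[0,0,.08]]))) for y0 in(0,.1,-.1)),key=lambda s:s.fun)
  File "fit.py", line 34, in <genexpr>
    best=min((minimize(score,[.545,-.033,y0],method="Nelder-Mead",options=dict(initial_simplex=np.array([.545,-.033,y0])+np.array([[0,0,0],[.01,0,0],[0,.01,0],[0,0,.08]]))) for y0 in(0,.1,-.1)),key=lambda s:s.fun)
              ~~~~~~~~^^^^^^^^^^^^^^^^^^^^^^^^^^^^^^^^^^^^^^^^^^^^^^^^^^^^^^^^^^^^^^^^^^^^^^^^^^^^^^^^^^^^^^^^^^^^^^^^^^^^^^^^^^^^^^^^^^^^^^^^^^^^^^^^^^^^^^^^^^^^^^^^^^^^^^
    res = _minimize_neldermead(fun, x0, args, callback, bounds=bounds,
                               **options)
    fxr = func(xr)
    fx = function(np.copy(x), *(wrapper_args + args))
  File "fit.py", line 27, in score
    q=np.array([proj(c,w) for w in rigpose(p,allp)])
                ~~~~^^^^^
  File "h.py", line 16, in proj
    k=cal(c); q=Rc(k).T@(np.array(P)-k["position"]); return [k["fx"]*q[0]/q[2]+k["cx"],k["fy"]*q[1]/q[2]+k["cy"]]
  File "h.py", line 5, in cal
    k=imaging.calibration(c); return k
ValueError: time passes only in moves, steps and waits
```

```bash
sed -i 's/^def cal(c):/import functools\n@functools.cache\ndef cal(c):/' h.py; python3 fit.py
```

```text
top 6500 [[361, 231], [256, 231], [257, 170], [358, 169]]
crop origin 247 161 6.504065040650406
collar [(array([190.6, 232.1]), 0.61, np.int64(67), array([0.4742, 0.3766, 0.008 ]))]
flywheel [(array([396.4, 180. ]), 0.55, np.int64(67), array([ 0.5736, -0.3364,  0.008 ]))]
side 10663 [[386, 190], [324, 294], [243, 258], [308, 169], [332, 151], [353, 156]]
crop origin 235 142 3.7267080745341614
collar [(array([273.1, 374.8]), 0.48, np.int64(231), array([0.484 , 0.3741, 0.008 ]))]
flywheel [(array([318.5, 226.6]), 0.4, np.int64(10491), array([ 0.5316, -0.0151,  0.008 ]))]
[ 0.5383 -0.0302 -0.1228] -7.034923358301656 887.3125
rim_l [0.5536 0.0939 0.127 ] [array([269.1, 192. ]), array([292.2, 225.1])]
rim_r [ 0.523  -0.1542  0.127 ] [array([348.5, 192.7]), array([341.6, 156.3])]
post_l [0.5432 0.0095 0.098 ] [array([296.3, 194.2]), array([310.4, 208.2])]
post_r [ 0.5334 -0.0699  0.098 ] [array([321.3, 194.4]), array([325.9, 186.3])]
```

View pics/topcrop.png

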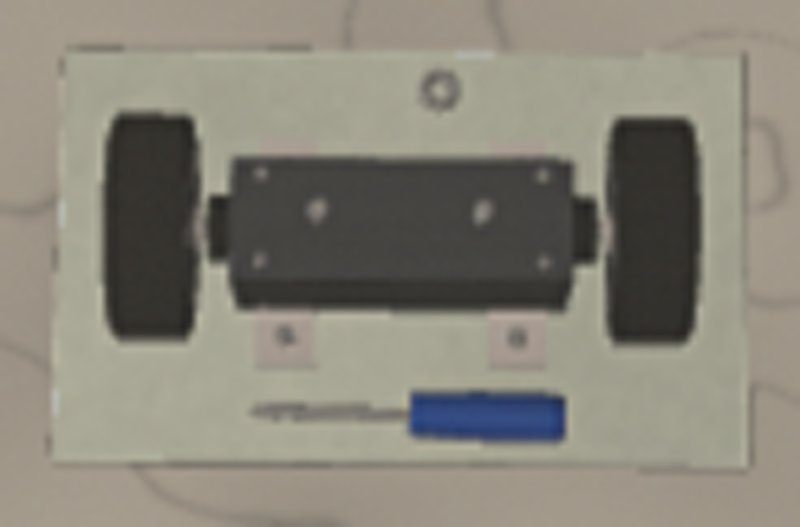

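View pics/sidecrop.png

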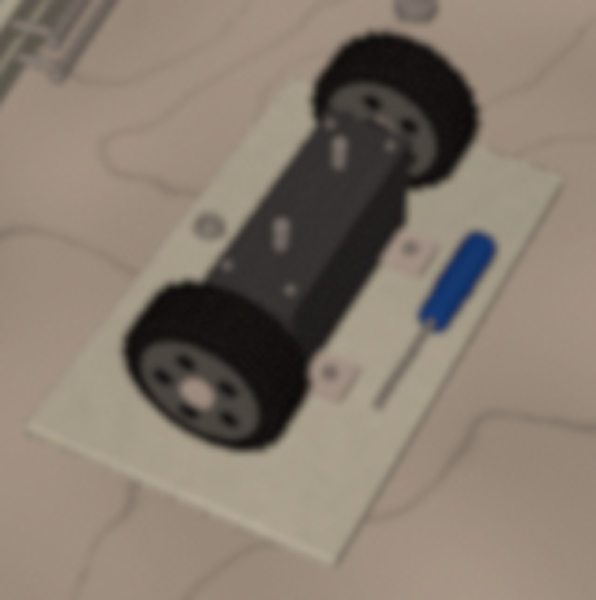

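Both crops agree: the wheels are upright. Post tops are at top (295.7,192.8) and (321.4,193.0), and board corners at top (257,169), (361.5,169), (362,232.8), (255,232). I'll fit the pose to these and then plan moves.

```bash
cat >> h.py <<'E'
def go(target,yaw):
    s=monitor.observe(); r=R.from_euler('xyz',s["ee_rot"],degrees=True); t=R.from_euler('xyz',[180,0,yaw],degrees=True)
    d=r.inv().apply(np.array(target)-s["tcp_pos"])/.4; w=(r.inv()*t).as_rotvec()/(np.pi/2)
    print("shift",d.round(4),"turn",w.round(4),"yaw",s["ee_rot"].round(2),"tcp",s["tcp_pos"].round(4),"t",s["clock"])
E
python3 - <<'E'
from h import *
from scipy.optimize import least_squares
a,b=.11,.18
P=[(a,b,.012),(a,-b,.012),(-a,-b,.012),(-a,b,.012),(0,.04,.120),(0,-.04,.120)]
top=[(257,169),(361.5,169),(362,232.8),(255,232),(295.7,192.8),(321.4,193)]
side=[(243,257.4),None,(386.1,189.8),(324.9,293.1),(309.9,201.6),(325.7,179.6)]
f=lambda p:np.concatenate([np.array(proj(c,R.from_euler('z',p[2]).apply(q)+[p[0],p[1],0]))-o for c,O in(("top",top),("side",side)) for q,o in zip(P,O) if o])
s=least_squares(f,[.538,-.03,-.12],loss='soft_l1'); p=s.x; print(p,np.degrees(p[2]),f(p).reshape(-1,2).round(1).tolist())
rp=lambda q:R.from_euler('z',p[2]).apply(q)+[p[0],p[1],0]
for n,q in dict(rim_l=[0,.125,.127],rim_r=[0,-.125,.127],post_l=[0,.04,.098],post_r=[0,-.04,.098]).items(): print(n,rp(q).round(4))
go(rp([0,.125,.2]),180+np.degrees(p[2]))
E
```

```text
[ 0.53776682 -0.02942395 -0.11886906] -6.810695605143836 [[-0.4, -0.6], [-0.3, -0.2], [0.3, -0.4], [-0.3, -0.1], [0.2, 0.2], [-0.2, 0.1], [-1.4, -1.1], [0.3, -0.6], [0.5, 0.0], [0.6, 0.5], [0.4, 0.5]]
rim_l [0.5526 0.0947 0.127 ]
rim_r [ 0.5229 -0.1535  0.127 ]
post_l [0.5425 0.0103 0.098 ]
post_r [ 0.533  -0.0691  0.098 ]
shift [-1.275  -0.9802  0.0982] turn [ 0.0001  0.     -0.0891] yaw [179.99   0.   165.17] tcp [0.1599 0.6042 0.2393] t 1.6
```

drive_tool --pt "-0.08 -0.06 0 0 0 -0.0891 1" --pt "-0.16 -0.12 0 0 0 -0.0891 1" --pt "-0.24 -0.18 0 0 0 -0.0891 1" --pt "-0.32 -0.24 0 0 0 -0.0891 1" --pt "-0.4 -0.31 0 0 0 -0.0891 1" --pt "-0.48 -0.37 0 0 0 -0.0891 1" --pt "-0.56 -0.43 0 0 0 -0.0891 1" --pt "-0.64 -0.49 0 0 0 -0.0891 1" --pt "-0.72 -0.55 0 0 0 -0.0891 1" --pt "-0.77 -0.59 0 0 0 -0.0891 1" --force 20

```text
clock: 2.43
tcp_pos: [0.399, 0.2948, 0.2395]
ee_rot: [180.0, 0.0, 173.1]
wrist_force: [-0.6, 0.5, -0.5]
grip_width: 0.0853
gripper_force: 0.0
```

```bash
cat >> h.py <<'E'
p0=np.array([.53777,-.02942,-.11887])
rp=lambda q:R.from_euler('z',p0[2]).apply(q)+[p0[0],p0[1],0]
def gor(q): go(rp(q),180+np.degrees(p0[2]))
def where():
    s=monitor.observe(); r=R.from_euler('z',p0[2]).inv(); print("rig tcp",r.apply(s["tcp_pos"]-[p0[0],p0[1],0]).round(4),"rig F",r.apply(s["wrist_force"]).round(2),"w",s["grip_width"],"t",s["clock"])
E
python3 -c "
from h import *
gor([0,.125,.2])"
```

```text
shift [-0.4411 -0.4506  0.0991] turn [ 0.0001  0.0005 -0.0008] yaw [1.7999e+02 4.0000e-02 1.7312e+02] tcp [0.399  0.2948 0.2395] t 2.4333
```

drive_tool --pt "-0.07 -0.07 0.015 0 0 0 0.46" --pt "-0.14 -0.14 0.03 0 0 0 0.46" --pt "-0.21 -0.21 0.045 0 0 0 0.46" --pt "-0.28 -0.28 0.06 0 0 0 0.46" --pt "-0.35 -0.35 0.075 0 0 0 0.46" --pt "-0.41 -0.42 0.09 0 0 0 0.46" --pt "-0.441 -0.451 0.099 0 0 0 0.46" --pt "-0.441 -0.451 0.099 0 0 0 0.46" --pt "-0.441 -0.451 0.099 0 0 0 0.46" --pt "-0.441 -0.451 0.099 0 0 0 0.46" --force 60

```text
clock: 3.27
tcp_pos: [0.5506, 0.0977, 0.1998]
ee_rot: [180.0, -0.0, 173.2]
wrist_force: [-0.1, -0.0, -0.7]
grip_width: 0.0621
gripper_force: 0.0
```

Run:
```python
from h import *
where(); gor([0,.125,.115])
im=imaging.camera("side")[120:320,200:450]; cv2.imwrite("pics/s2.png",cv2.resize(im,None,fx=3,fy=3,interpolation=cv2.INTER_CUBIC)[:,:,::-1])
```

```text
rig tcp [-0.0024  0.1277  0.1998] rig F [-0.13 -0.02 -0.67] w 0.06213392173156615 t 3.2667
shift [-0.006  -0.0069  0.2119] turn [ 0.0001 -0.0002  0.0001] yaw [ 1.7999e+02 -2.0000e-02  1.7320e+02] tcp [0.5506 0.0977 0.1998] t 3.2667
```

View pics/s2.png

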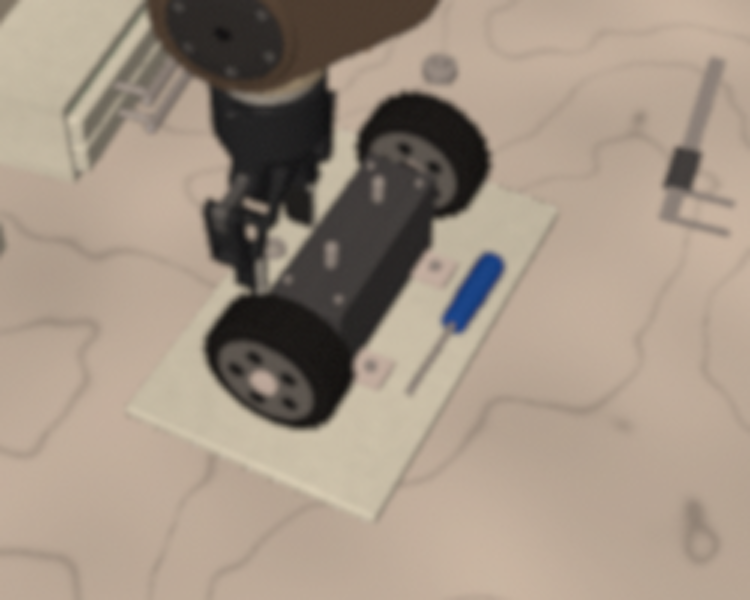

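The side view shows the gripper above the left wheel, with fingertips near crop pixels (250,285) and (300,215). I'll descend astride the tyre.

drive_tool --pt "-0.006 -0.007 0.06 0 0 0 0.46" --pt "-0.006 -0.007 0.12 0 0 0 0.46" --pt "-0.006 -0.007 0.16 0 0 0 0.46" --pt "-0.006 -0.007 0.19 0 0 0 0.46" --pt "-0.006 -0.007 0.212 0 0 0 0.46" --pt "-0.006 -0.007 0.212 0 0 0 0.46"

```text
clock: 3.82
tcp_pos: [0.5522, 0.095, 0.1138]
ee_rot: [-180.0, -0.1, 173.3]
wrist_force: [-0.7, -0.0, 0.8]
grip_width: 0.0621
gripper_force: 0.0
```

```bash
python3 -c "
from h import *
where()"
```

```text
rig tcp [-0.0005  0.1253  0.1138] rig F [-0.73 -0.1   0.81] w 0.06206403240234718 t 3.8167
```

drive_tool --pt "0 -0.01 0 0 0 0 0.46" --pt "0 -0.02 0 0 0 0 0.46" --pt "0 -0.02 0 0 0 0 0.46"

```text
clock: 4.07
tcp_pos: [0.5524, 0.0857, 0.1158]
ee_rot: [180.0, 0.1, 173.2]
wrist_force: [-0.4, -0.5, 0.1]
grip_width: 0.0626
gripper_force: 0.0
```

drive_tool --pt "0 -0.00125 0 0 0 0 0.46" --pt "0 -0.0025 0 0 0 0 0.46" --pt "0 -0.00375 0 0 0 0 0.46" --pt "0 -0.005 0 0 0 0 0.46" --pt "0 -0.005 0 0 0 0 0.46"

```text
clock: 4.48
tcp_pos: [0.552, 0.0842, 0.115]
ee_rot: [180.0, 0.0, 173.2]
wrist_force: [-1.2, 0.8, 0.0]
grip_width: 0.0626
gripper_force: 0.1
```

drive_tool --pt "0 -0.00125 0 0 0 0 0.46" --pt "0 -0.0025 0 0 0 0 0.46" --pt "0 -0.0025 0 0 0 0 0.46"

```text
clock: 4.73
tcp_pos: [0.5519, 0.0837, 0.115]
ee_rot: [179.9, 0.0, 173.2]
wrist_force: [0.4, 4.7, 0.8]
grip_width: 0.0624
gripper_force: 2.6
```

drive_tool --pt "0 -0.00125 0 0 0 0 0.46" --pt "0 -0.00125 0 0 0 0 0.46" --pt "0 -0.00125 0 0 0 0 0.46" --pt "0 -0.00125 0 0 0 0 0.46" --pt "0 -0.00125 0 0 0 0 0.46" --pt "0 -0.00125 0 0 0 0 0.46"

```text
clock: 5.23
tcp_pos: [0.5519, 0.0836, 0.115]
ee_rot: [179.9, 0.0, 173.2]
wrist_force: [0.7, 7.9, 1.5]
grip_width: 0.0625
gripper_force: 4.2
```

```bash
python3 -c "
from h import *
where()"
```

```text
rig tcp [0.0006 0.1139 0.115 ] rig F [-0.28  7.9   1.52] w 0.06250890681944833 t 5.2333
```

drive_tool --pt "0 0 0 0 0 0 0.46" --pt "0 0 0 0 0 0 0.46" --pt "0 0 0 0 0 0 0.46" --pt "0 0 0 0 0 0 0.46" --pt "0 0.015 0 0 0 0 0.46" --pt "0 0.03 0 0 0 0 0.46" --pt "0 0.03 -0.05 0 0 0 0.46" --pt "0 0.03 -0.1 0 0 0 0.46" --pt "0 0.03 -0.125 0 0 0 0.46"

```text
clock: 5.98
tcp_pos: [0.5536, 0.0951, 0.1666]
ee_rot: [180.0, 0.1, 173.2]
wrist_force: [0.1, 0.2, 1.1]
grip_width: 0.0622
gripper_force: 0.0
```

```bash
python3 -c "
from h import *
where(); gor([0,-.125,.165]); gor([0,-.125,.115])"
```

```text
rig tcp [0.001  0.1255 0.1666] rig F [0.12 0.26 1.1 ] w 0.06215893377432883 t 5.9833
shift [ 0.0028 -0.6262  0.0039] turn [0.0001 0.0011 0.0003] yaw [1.7999e+02 1.0000e-01 1.7322e+02] tcp [0.5536 0.0951 0.1666] t 5.9833
shift [ 0.003  -0.6262  0.1289] turn [0.0001 0.0011 0.0003] yaw [1.7999e+02 1.0000e-01 1.7322e+02] tcp [0.5536 0.0951 0.1666] t 5.9833
```

drive_tool --pt "0 -0.1 0 0 0 0 0.46" --pt "0 -0.2 0 0 0 0 0.46" --pt "0 -0.3 0 0 0 0 0.46" --pt "0 -0.4 0 0 0 0 0.46" --pt "0.002 -0.5 0 0 0 0 0.46" --pt "0.002 -0.57 0 0 0 0 0.46" --pt "0.002 -0.61 0 0 0 0 0.46" --pt "0.002 -0.626 0 0 0 0 0.46" --pt "0.002 -0.626 0 0 0 0 0.46"

```text
clock: 6.73
tcp_pos: [0.5225, -0.1548, 0.1646]
ee_rot: [180.0, -0.0, 173.1]
wrist_force: [0.7, 1.2, 0.8]
grip_width: 0.0622
gripper_force: 0.0
```

drive_tool --pt "0 0 0.04 0 0 0 0.46" --pt "0 0 0.08 0 0 0 0.46" --pt "0 0 0.11 0 0 0 0.46" --pt "0 0 0.127 0 0 0 0.46" --pt "0 0 0.127 0 0 0 0.46" --pt "0 0.01 0.127 0 0 0 0.46" --pt "0 0.018 0.127 0 0 0 0.46" --pt "0 0.018 0.127 0 0 0 0.46"

```text
clock: 7.4
tcp_pos: [0.5239, -0.1459, 0.1148]
ee_rot: [-180.0, 0.1, 173.2]
wrist_force: [-0.7, 0.1, -0.1]
grip_width: 0.0625
gripper_force: 0.0
```

```bash
python3 -c "
from h import *
where(); gor([0,-.116,.115])"
```

```text
rig tcp [ 1.000e-04 -1.173e-01  1.148e-01] rig F [-0.66  0.01 -0.09] w 0.06249326274657569 t 7.4
shift [ 0.0001  0.0034 -0.0005] turn [-0.0001  0.0007  0.0005] yaw [-1.7999e+02  6.0000e-02  1.7323e+02] tcp [ 0.5239 -0.1459  0.1148] t 7.4
```

drive_tool --pt "0 0.00125 0 0 0 0 0.46" --pt "0 0.0025 0 0 0 0 0.46" --pt "0 0.00375 0 0 0 0 0.46" --pt "0 0.005 0 0 0 0 0.46" --pt "0 0.005 0 0 0 0 0.46"

```text
clock: 7.82
tcp_pos: [0.5238, -0.1448, 0.1142]
ee_rot: [180.0, 0.0, 173.2]
wrist_force: [1.2, -0.5, 0.4]
grip_width: 0.0621
gripper_force: 0.0
```

drive_tool --pt "0 0.00125 0 0 0 0 0.46" --pt "0 0.0025 0 0 0 0 0.46" --pt "0 0.00375 0 0 0 0 0.46" --pt "0 0.00375 0 0 0 0 0.46"

```text
clock: 8.15
tcp_pos: [0.5239, -0.1432, 0.1141]
ee_rot: [180.0, -0.0, 173.2]
wrist_force: [-0.1, -0.2, 0.4]
grip_width: 0.0624
gripper_force: 0.0
```

drive_tool --pt "0 0.00125 0 0 0 0 0.46" --pt "0 0.0025 0 0 0 0 0.46" --pt "0 0.0025 0 0 0 0 0.46" --pt "0 0.0025 0 0 0 0 0.46"

```text
clock: 8.48
tcp_pos: [0.5241, -0.1422, 0.1141]
ee_rot: [180.0, -0.0, 173.2]
wrist_force: [-0.7, -0.1, -0.2]
grip_width: 0.0622
gripper_force: 0.0
```

drive_tool --pt "0 0.00125 0 0 0 0 0.46" --pt "0 0.0025 0 0 0 0 0.46" --pt "0 0.0025 0 0 0 0 0.46" --pt "0 0.0025 0 0 0 0 0.46"

```text
clock: 8.82
tcp_pos: [0.5242, -0.1413, 0.1141]
ee_rot: [180.0, 0.0, 173.2]
wrist_force: [-0.3, 0.1, -0.2]
grip_width: 0.0622
gripper_force: 0.1
```

drive_tool --pt "0 0.00125 0 0 0 0 0.46" --pt "0 0.0025 0 0 0 0 0.46" --pt "0 0.0025 0 0 0 0 0.46" --pt "0 0.0025 0 0 0 0 0.46"

```text
clock: 9.15
tcp_pos: [0.5243, -0.1403, 0.1141]
ee_rot: [180.0, 0.0, 173.2]
wrist_force: [0.0, -0.8, 0.6]
grip_width: 0.0623
gripper_force: 0.4
```

drive_tool --pt "0 0.00125 0 0 0 0 0.46" --pt "0 0.0025 0 0 0 0 0.46" --pt "0 0.0025 0 0 0 0 0.46" --pt "0 0.0025 0 0 0 0 0.46"

```text
clock: 9.48
tcp_pos: [0.5244, -0.1392, 0.1141]
ee_rot: [180.0, 0.0, 173.2]
wrist_force: [-0.0, -1.1, -0.1]
grip_width: 0.0626
gripper_force: 0.3
```

drive_tool --pt "0 0.00125 0 0 0 0 0.46" --pt "0 0.0025 0 0 0 0 0.46" --pt "0 0.00375 0 0 0 0 0.46" --pt "0 0.005 0 0 0 0 0.46" --pt "0 0.005 0 0 0 0 0.46"

```text
clock: 9.9
tcp_pos: [0.5247, -0.1372, 0.1141]
ee_rot: [180.0, 0.0, 173.2]
wrist_force: [0.9, -0.5, 2.2]
grip_width: 0.0626
gripper_force: 0.4
```

drive_tool --pt "0 0.00125 0 0 0 0 0.46" --pt "0 0.0025 0 0 0 0 0.46" --pt "0 0.0025 0 0 0 0 0.46" --pt "0 0.0025 0 0 0 0 0.46"

```text
clock: 10.23
tcp_pos: [0.5248, -0.1363, 0.1141]
ee_rot: [180.0, 0.0, 173.2]
wrist_force: [-0.1, -1.2, 0.2]
grip_width: 0.0626
gripper_force: 0.6
```

drive_tool --pt "0 0.00125 0 0 0 0 0.46" --pt "0 0.0025 0 0 0 0 0.46" --pt "0 0.0025 0 0 0 0 0.46" --pt "0 0.0025 0 0 0 0 0.46"

```text
clock: 10.57
tcp_pos: [0.5249, -0.1359, 0.1141]
ee_rot: [-180.0, 0.0, 173.2]
wrist_force: [-1.5, -6.1, 1.9]
grip_width: 0.0621
gripper_force: 3.3
```

drive_tool --pt "0 0 0 0 0 0 0.46" --pt "0 0 0 0 0 0 0.46" --pt "0 0 0 0 0 0 0.46" --pt "0 0 0 0 0 0 0.46" --pt "0 0 0 0 0 0 0.46" --pt "0 -0.015 0 0 0 0 0.46" --pt "0 -0.03 0 0 0 0 0.46" --pt "0 -0.042 0 0 0 0 0.46" --pt "0 -0.05 0 0 0 0 0.46" --pt "0 -0.05 0 0 0 0 0.46"

```text
clock: 11.4
tcp_pos: [0.5224, -0.1559, 0.114]
ee_rot: [180.0, -0.0, 173.1]
wrist_force: [-0.2, 0.4, 0.4]
grip_width: 0.0622
gripper_force: 0.0
```

drive_tool --pt "0 -0.003 0 0 0 0 0.46" --pt "0 -0.006 0 0 0 0 0.46" --pt "0 -0.009 0 0 0 0 0.46" --pt "0 -0.012 0 0 0 0 0.46" --pt "0 -0.015 0 0 0 0 0.46" --pt "0 -0.018 0 0 0 0 0.46" --pt "0 -0.02 0 0 0 0 0.46" --pt "0 -0.02 0 0 0 0 0.46"

```text
clock: 12.07
tcp_pos: [0.5216, -0.1633, 0.1141]
ee_rot: [180.0, 0.0, 173.2]
wrist_force: [0.3, -0.3, -0.5]
grip_width: 0.0625
gripper_force: 0.0
```

```bash
python3 -c "
from h import *
where()"
```

```text
rig tcp [-0.0002 -0.1348  0.1141] rig F [ 0.35 -0.22 -0.49] w 0.06246443563626139 t 12.0667
```

drive_tool --pt "0 -0.0025 0 0 0 0 0.46" --pt "0 -0.005 0 0 0 0 0.46" --pt "0 -0.0075 0 0 0 0 0.46" --pt "0 -0.0075 0 0 0 0 0.46"

```text
clock: 12.4
tcp_pos: [0.5212, -0.1663, 0.1141]
ee_rot: [180.0, 0.0, 173.2]
wrist_force: [-0.2, 0.5, 0.2]
grip_width: 0.0623
gripper_force: 0.3
```

drive_tool --pt "0 -0.00125 0 0 0 0 0.46" --pt "0 -0.0025 0 0 0 0 0.46" --pt "0 -0.00375 0 0 0 0 0.46" --pt "0 -0.00375 0 0 0 0 0.46"

```text
clock: 12.73
tcp_pos: [0.5211, -0.1677, 0.1141]
ee_rot: [180.0, 0.0, 173.2]
wrist_force: [0.1, 0.7, 0.9]
grip_width: 0.0624
gripper_force: 0.4
```

drive_tool --pt "0 -0.00125 0 0 0 0 0.46" --pt "0 -0.0025 0 0 0 0 0.46" --pt "0 -0.0025 0 0 0 0 0.46" --pt "0 -0.0025 0 0 0 0 0.46"

```text
clock: 13.07
tcp_pos: [0.5209, -0.1686, 0.1141]
ee_rot: [180.0, 0.0, 173.2]
wrist_force: [0.3, 1.7, 1.7]
grip_width: 0.0623
gripper_force: 0.8
```

drive_tool --pt "0 -0.00125 0 0 0 0 0.46" --pt "0 -0.0025 0 0 0 0 0.46" --pt "0 -0.0025 0 0 0 0 0.46" --pt "0 -0.0025 0 0 0 0 0.46"

```text
clock: 13.4
tcp_pos: [0.5208, -0.1693, 0.1142]
ee_rot: [180.0, 0.0, 173.2]
wrist_force: [1.9, 4.5, 3.8]
grip_width: 0.0622
gripper_force: 2.7
```

drive_tool --pt "0 -0.00125 0 0 0 0 0.46" --pt "0 -0.00125 0 0 0 0 0.46" --pt "0 -0.00125 0 0 0 0 0.46"

```text
clock: 13.65
tcp_pos: [0.5208, -0.1694, 0.1142]
ee_rot: [179.9, -0.0, 173.2]
wrist_force: [1.8, 7.5, 3.4]
grip_width: 0.0624
gripper_force: 4.1
```

drive_tool --pt "0 0 0 0 0 0 0.46" --pt "0 0 0 0 0 0 0.46" --pt "0 0 0 0 0 0 0.46" --pt "0 0 0 0 0 0 0.46" --pt "0 0 0 0 0 0 0.46" --pt "0 0 0 0 0 0 0.46" --pt "0 0.012 0 0 0 0 0.46" --pt "0 0.025 0 0 0 0 0.46" --pt "0 0.038 0 0 0 0 0.46" --pt "0 0.045 0 0 0 0 0.46"

```text
clock: 14.48
tcp_pos: [0.5229, -0.1516, 0.114]
ee_rot: [-180.0, -0.0, 173.2]
wrist_force: [-0.1, 0.5, -0.1]
grip_width: 0.0626
gripper_force: 0.0
```

drive_tool --pt "0 0.004 0 0 0 0 0.46" --pt "0 0.008 0 0 0 0 0.46" --pt "0 0.012 0 0 0 0 0.46" --pt "0 0.016 0 0 0 0 0.46" --pt "0 0.02 0 0 0 0 0.46" --pt "0 0.024 0 0 0 0 0.46" --pt "0 0.028 0 0 0 0 0.46" --pt "0 0.031 0 0 0 0 0.46" --pt "0 0.031 0 0 0 0 0.46"

```text
clock: 15.23
tcp_pos: [0.5244, -0.1397, 0.1141]
ee_rot: [180.0, -0.0, 173.2]
wrist_force: [0.0, 0.3, 0.6]
grip_width: 0.0621
gripper_force: 0.1
```

```bash
python3 -c "
from h import *
where()"
```

```text
rig tcp [-0.0002 -0.1111  0.1141] rig F [-0.01  0.33  0.6 ] w 0.06214601113564163 t 15.2333
```

drive_tool --pt "0 0.002 0 0 0 0 0.46" --pt "0 0.004 0 0 0 0 0.46" --pt "0 0.006 0 0 0 0 0.46" --pt "0 0.006 0 0 0 0 0.46"

```text
clock: 15.57
tcp_pos: [0.5247, -0.1374, 0.1141]
ee_rot: [180.0, 0.0, 173.2]
wrist_force: [-0.8, -0.6, 0.7]
grip_width: 0.0624
gripper_force: 0.3
```

drive_tool --pt "0 0.00125 0 0 0 0 0.46" --pt "0 0.0025 0 0 0 0 0.46" --pt "0 0.0025 0 0 0 0 0.46" --pt "0 0.0025 0 0 0 0 0.46"

```text
clock: 15.9
tcp_pos: [0.5248, -0.1365, 0.1141]
ee_rot: [180.0, -0.0, 173.2]
wrist_force: [-0.0, -0.3, 0.7]
grip_width: 0.0623
gripper_force: 0.5
```

drive_tool --pt "0 0.00125 0 0 0 0 0.46" --pt "0 0.0018 0 0 0 0 0.46" --pt "0 0.0018 0 0 0 0 0.46" --pt "0 0.0018 0 0 0 0 0.46"

```text
clock: 16.23
tcp_pos: [0.5249, -0.1361, 0.1141]
ee_rot: [-180.0, 0.0, 173.2]
wrist_force: [-1.0, -4.4, 2.1]
grip_width: 0.0623
gripper_force: 2.6
```

Push slightly firmer, pause, then back off to the middle and rise.

drive_tool --pt "0 0.001 0 0 0 0 0.46" --pt "0 0.001 0 0 0 0 0.46" --pt "0 0.001 0 0 0 0 0.46" --pt "0 0.001 0 0 0 0 0.46" --pt "0 0.001 0 0 0 0 0.46" --pt "0 0.001 0 0 0 0 0.46" --pt "0 0.001 0 0 0 0 0.46" --pt "0 0.001 0 0 0 0 0.46"

```text
clock: 16.9
tcp_pos: [0.5249, -0.136, 0.1141]
ee_rot: [-180.0, 0.0, 173.2]
wrist_force: [-1.9, -7.5, 2.0]
grip_width: 0.0622
gripper_force: 3.8
```

drive_tool --pt "0 -0.012 0 0 0 0 0.46" --pt "0 -0.027 0 0 0 0 0.46" --pt "0 -0.027 0 0 0 0 0.46" --pt "0 -0.027 -0.05 0 0 0 0.46" --pt "0 -0.027 -0.12 0 0 0 0.46" --pt "0 -0.027 -0.19 0 0 0 0.46" --pt "0 -0.027 -0.25 0 0 0 0.46" --pt "0 -0.027 -0.25 0 0 0 0.46"

```text
clock: 17.57
tcp_pos: [0.5249, -0.1466, 0.2183]
ee_rot: [-179.9, 0.4, 173.2]
wrist_force: [0.3, 0.4, -1.7]
grip_width: 0.0624
gripper_force: 0.0
```

Run:
```python
from h import *
where()
# collar: refine from trace + tip in both cameras, height-mid triangulation; save crop
for c in("top","side"):
    im=imaging.camera(c)
    for q in nets.spot_in("collar",c)[:2]: print(c,np.round(q["uv"],1),round(q["score"],2),at_z(c,q["uv"],.008).round(4))
    if c=="top": o=(165,205); a=im[205:255,165:225]
    else: o=(240,340); b=im[340:400,240:312]
a=cv2.resize(a,(480,400),interpolation=cv2.INTER_CUBIC); b=cv2.resize(b,(480,400),interpolation=cv2.INTER_CUBIC)
cv2.imwrite("pics/col.png",np.vstack([a,b])[:600,:,::-1]) if 0 else cv2.imwrite("pics/col.png",cv2.resize(np.hstack([a,b]),(800,333))[:,:,::-1])
g=lambda P,c:np.round(proj(c,P),1)
go([.478,.37,.2],173.2)
```

```text
rig tcp [ 0.0012 -0.1178  0.2183] rig F [ 0.27  0.44 -1.72] w 0.06240081029864791 t 17.5667
top [192.1 229.3] 0.43 [0.4831 0.371  0.008 ]
side [275.4 373.2] 0.69 [0.481  0.3695 0.008 ]
shift [0.2651 1.2673 0.034 ] turn [ 0.0004 -0.0009 -0.0002] yaw [ 1.7996e+02 -8.0000e-02  1.7318e+02] tcp [ 0.5232 -0.1459  0.2131] t 17.7667
```

View pics/col.png

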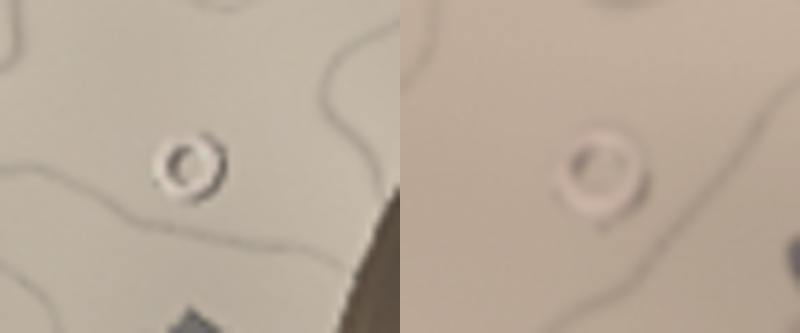

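The crop shows the collar ring at about top pixel (193.1,229.6) and side (275.6,371), i.e. near (0.482, 0.369). Moving there.

drive_tool --pt "0.02 0.1 0 0 0 0 0.46" --pt "0.04 0.2 0 0 0 0 0.46" --pt "0.06 0.3 0 0 0 0 0.46" --pt "0.08 0.4 0 0 0 0 0.46" --pt "0.1 0.5 0 0 0 0 0.46" --pt "0.12 0.6 0 0 0 0 0.46" --pt "0.14 0.7 0 0 0 0 0.46" --pt "0.16 0.8 0 0 0 0 0.46" --pt "0.18 0.9 0 0 0 0 0.46" --pt "0.2 0.98 0 0 0 0 0.46"

```text
clock: 18.6
tcp_pos: [0.4897, 0.2551, 0.2128]
ee_rot: [-180.0, -0.1, 173.2]
wrist_force: [0.7, -0.6, -0.1]
grip_width: 0.0621
gripper_force: 0.0
```

```bash
python3 -c "
from h import *
print(at_z('top',(193.1,229.6),.012),at_z('side',(275.6,370.7),.016))
go([.482,.3685,.06],173.2)"
```

```text
[0.48099436 0.36674811 0.012     ] [0.48087576 0.367731   0.016     ]
shift [0.0518 0.2794 0.3818] turn [-0.0004 -0.0012  0.0004] yaw [-1.7996e+02 -1.1000e-01  1.7323e+02] tcp [0.4897 0.2551 0.2128] t 18.6
```

drive_tool --pt "0.02 0.09 0.03 0 0 0 0.2" --pt "0.04 0.17 0.08 0 0 0 0.2" --pt "0.05 0.24 0.14 0 0 0 0.2" --pt "0.054 0.275 0.22 0 0 0 0.2" --pt "0.054 0.275 0.3 0 0 0 0.2" --pt "0.054 0.275 0.35 0 0 0 0.2" --pt "0.054 0.275 0.38 0 0 0 0.2" --pt "0.054 0.275 0.38 0 0 0 0.2" --pt "0.054 0.275 0.38 0 0 0 0.2" --force 30

```text
clock: 19.35
tcp_pos: [0.4822, 0.3642, 0.0617]
ee_rot: [-180.0, -0.1, 173.2]
wrist_force: [-0.2, -0.2, 0.4]
grip_width: 0.0507
gripper_force: 0.0
```

Run:
```python
from h import *
where(); go([.481,.3673,.018],173.2)
im=imaging.camera("side")[300:400,210:350]; cv2.imwrite("pics/g1.png",cv2.resize(im,None,fx=5,fy=5,interpolation=cv2.INTER_CUBIC)[:,:,::-1])
```

```text
rig tcp [-0.1018  0.3842  0.0617] rig F [-0.21 -0.21  0.38] w 0.05069770368179847 t 19.35
shift [0.0039 0.0075 0.1094] turn [-0.0004 -0.0007 -0.0003] yaw [-1.7996e+02 -6.0000e-02  1.7317e+02] tcp [0.4822 0.3642 0.0617] t 19.35
```

View pics/g1.png

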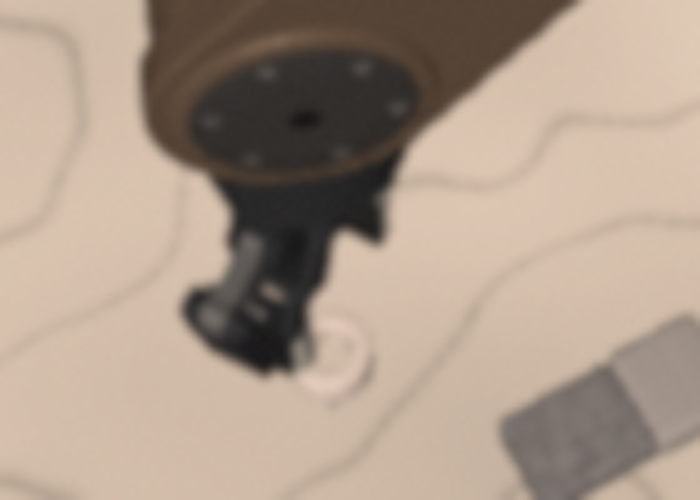

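The fingers hover just above the collar (ring at crop (335,358)), with the offset expected from their height. Descending.

drive_tool --pt "0.004 0.0075 0.02 0 0 0 0.2" --pt "0.004 0.0075 0.05 0 0 0 0.2" --pt "0.004 0.0075 0.075 0 0 0 0.2" --pt "0.004 0.0075 0.085 0 0 0 0.2" --pt "0.004 0.0075 0.095 0 0 0 0.2" --pt "0.004 0.0075 0.1 0 0 0 0.2" --pt "0.004 0.0075 0.1 0 0 0 0.2"

```text
clock: 19.98
tcp_pos: [0.4809, 0.3675, 0.0217]
ee_rot: [-180.0, -0.0, 173.2]
wrist_force: [0.6, -0.3, -0.8]
grip_width: 0.0514
gripper_force: 0.0
```

drive_tool --pt "0 0 0.004 0 0 0 0.2" --pt "0 0 0.009 0 0 0 0.2" --pt "0 0 0.013 0 0 0 0.2" --pt "0 0 0.013 0 0 0 0.2"

```text
clock: 20.32
tcp_pos: [0.4809, 0.3675, 0.0167]
ee_rot: [-180.0, -0.0, 173.2]
wrist_force: [-0.2, 0.3, -0.3]
grip_width: 0.0512
gripper_force: 0.0
```

Now close.

drive_tool --pt "0 0 0 0 0 0 -0.1" --pt "0 0 0 0 0 0 -0.2" --pt "0 0 0 0 0 0 -0.4" --pt "0 0 0 0 0 0 -0.4" --pt "0 0 0 0 0 0 -0.4" --pt "0 0 0 0 0 0 -0.4" --force 30

```text
clock: 20.82
tcp_pos: [0.4811, 0.3676, 0.0173]
ee_rot: [180.0, 0.0, 173.2]
wrist_force: [-1.5, -1.3, 5.4]
grip_width: 0.0323
gripper_force: 29.5
```

drive_tool --pt "0 0 -0.02 0 0 0 -0.4" --pt "0 0 -0.06 0 0 0 -0.4" --pt "0 0 -0.12 0 0 0 -0.4" --pt "0 0 -0.2 0 0 0 -0.4" --pt "0 0 -0.3 0 0 0 -0.4" --pt "0 0 -0.4 0 0 0 -0.4" --pt "0 0 -0.43 0 0 0 -0.4" --pt "0 0 -0.43 0 0 0 -0.4"

```text
clock: 21.48
tcp_pos: [0.482, 0.3682, 0.1933]
ee_rot: [179.8, 0.3, 173.2]
wrist_force: [0.7, 0.5, -0.5]
grip_width: 0.0321
gripper_force: 29.9
```

Run:
```python
from h import *
where(); gor([0,-.04,.187])
c="side"; im=imaging.camera(c); t=monitor.observe()["tcp_pos"]; u,v=map(int,proj(c,t)); print(u,v)
for q in nets.trace("collar",c)[:2]: print(np.round(q["uv"],1),q["score"],q["region"].sum())
x,y=max(0,u-50),max(0,v-40); cv2.imwrite("pics/g2.png",cv2.resize(im[y:y+80,x:x+100],None,fx=7,fy=7,interpolation=cv2.INTER_CUBIC)[:,:,::-1]); print(x,y)
for d in (0,-.005,-.01,-.017): print(d,np.round(proj(c,t+[0,0,d]),1))
```

```text
rig tcp [-0.1026  0.3882  0.1933] rig F [ 0.67  0.59 -0.48] w 0.03205912963654904 t 21.4833
shift [-0.2562 -1.0706  0.0125] turn [0.0027 0.0034 0.0001] yaw [179.75   0.31 173.2 ] tcp [0.482  0.3682 0.1933] t 21.4833
269 326
[275.3 331.6] 0.54 134
219 286
0 [269.9 326.9]
-0.005 [270.1 328.3]
-0.01 [270.3 329.7]
-0.017 [270.5 331.7]
```

View pics/g2.png

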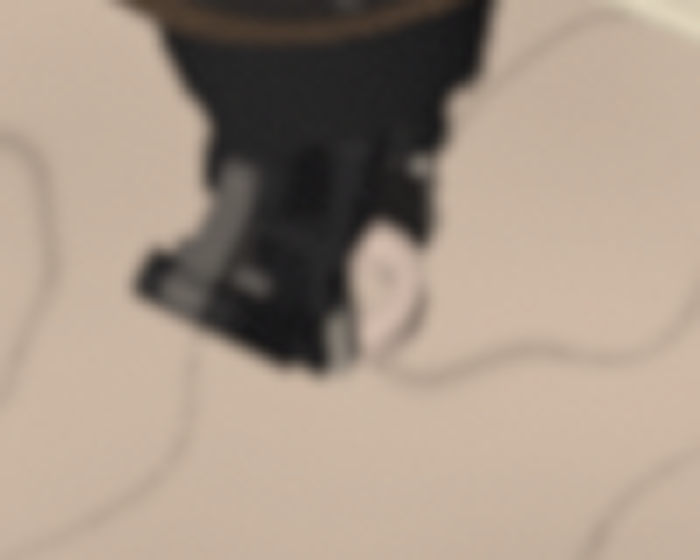

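The collar is held flat between the pads, visible at crop (385,290), and centred on the TCP to about 2 mm. Carrying it to the right post.

drive_tool --pt "-0.02 -0.09 0 0 0 0 -0.4" --pt "-0.04 -0.18 0 0 0 0 -0.4" --pt "-0.06 -0.28 0 0 0 0 -0.4" --pt "-0.09 -0.38 0 0 0 0 -0.4" --pt "-0.12 -0.48 0 0 0 0 -0.4" --pt "-0.14 -0.58 0 0 0 0 -0.4" --pt "-0.16 -0.68 0 0 0 0 -0.4" --pt "-0.19 -0.78 0 0 0 0 -0.4" --pt "-0.21 -0.87 0 0 0 0 -0.4" --pt "-0.23 -0.95 0 0 0 0 -0.4"

```text
clock: 22.42
tcp_pos: [0.5265, -0.023, 0.1872]
ee_rot: [180.0, -0.2, 173.1]
wrist_force: [0.7, -0.6, -0.5]
grip_width: 0.032
gripper_force: 29.9
```

```bash
python3 -c "
from h import *
gor([0,-.04,.165])"
```

```text
shift [-0.0302 -0.1126  0.0553] turn [ 0.0001 -0.002  -0.0005] yaw [179.99  -0.18 173.14] tcp [ 0.5265 -0.023   0.1872] t 22.4167
```

drive_tool --pt "-0.015 -0.06 0.01 0 0 0 -0.4" --pt "-0.025 -0.1 0.03 0 0 0 -0.4" --pt "-0.03 -0.113 0.05 0 0 0 -0.4" --pt "-0.03 -0.113 0.05 0 0 0 -0.4" --pt "-0.03 -0.113 0.05 0 0 0 -0.4" --pt "-0.03 -0.113 0.05 0 0 0 -0.4" --pt "-0.03 -0.113 0.05 0 0 0 -0.4"

```text
clock: 23.0
tcp_pos: [0.5338, -0.0659, 0.169]
ee_rot: [180.0, -0.0, 173.3]
wrist_force: [0.2, -0.1, -0.9]
grip_width: 0.032
gripper_force: 29.9
```

Run:
```python
from h import *
where(); gor([0,-.04,.147])
c="side"; im=imaging.camera(c); t=monitor.observe()["tcp_pos"]; u,v=map(int,proj(c,t))
for q in nets.trace("collar",c)[:2]: print(np.round(q["uv"],1),q["score"],q["region"].sum())
x,y=u-50,v-40; cr=cv2.resize(im[y:y+80,x:x+100],None,fx=7,fy=7,interpolation=cv2.INTER_CUBIC)
for P,col in((rp([0,-.04,.12]),(255,0,0)),(rp([0,.04,.12]),(255,0,0)),(t-[0,0,.0013],(0,255,0))):
    w=proj(c,P); cv2.circle(cr,(int((w[0]-x+.5)*7),int((w[1]-y+.5)*7)),3,col,-1)
cv2.imwrite("pics/g3.png",cr[:,:,::-1]); print(x,y)
```

```text
rig tcp [ 0.0004 -0.0367  0.169 ] rig F [ 0.25 -0.07 -0.91] w 0.03199649628301158 t 23.0
shift [ 0.001  -0.0083  0.0549] turn [ 0.0001 -0.0001  0.0009] yaw [ 1.7999e+02 -1.0000e-02  1.7327e+02] tcp [ 0.5338 -0.0659  0.169 ] t 23.0
275 125
```

View pics/g3.png

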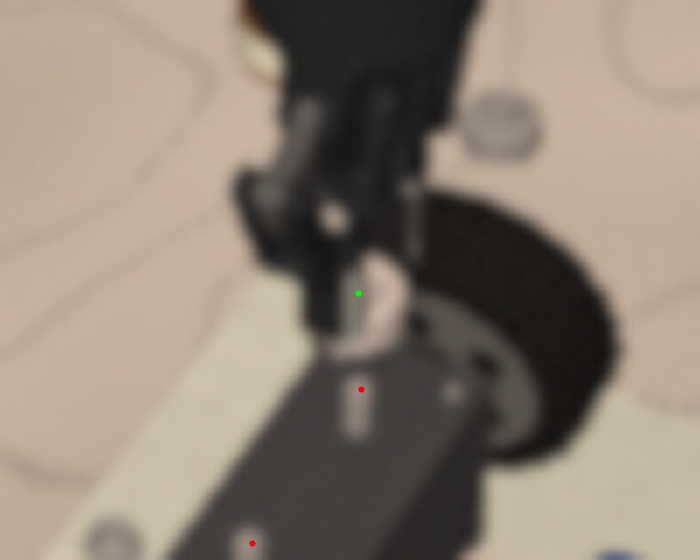

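The collar is above the right post: post top near crop (357,382), collar's right edge near 407. It may be about 1 mm off towards +x, so I'll correct for that and lower it while watching the force.

drive_tool --pt "0.003 -0.0083 0.02 0 0 0 -0.4" --pt "0.003 -0.0083 0.045 0 0 0 -0.4" --pt "0.003 -0.0083 0.055 0 0 0 -0.4" --pt "0.003 -0.0083 0.055 0 0 0 -0.4" --pt "0.003 -0.0083 0.055 0 0 0 -0.4" --pt "0.003 -0.0083 0.055 0 0 0 -0.4" --pt "0.003 -0.0083 0.055 0 0 0 -0.4"

```text
clock: 23.68
tcp_pos: [0.5324, -0.0702, 0.1471]
ee_rot: [180.0, 0.0, 173.2]
wrist_force: [0.2, 0.1, -1.1]
grip_width: 0.0322
gripper_force: 29.9
```

```bash
python3 -c "
from h import *
where();gor([0,-.04,.1155])"
```

```text
rig tcp [-0.0005 -0.0411  0.1471] rig F [ 0.16  0.11 -1.09] w 0.03216896026818193 t 23.6833
shift [-0.0012  0.0028  0.0789] turn [ 0.      0.0002 -0.    ] yaw [1.8000e+02 2.0000e-02 1.7319e+02] tcp [ 0.5324 -0.0702  0.1471] t 23.6833
```

drive_tool --pt "0 0.0028 0.01 0 0 0 -0.4" --pt "0 0.0028 0.02 0 0 0 -0.4" --pt "0 0.0028 0.025 0 0 0 -0.4" --pt "0 0.0028 0.03 0 0 0 -0.4" --pt "0 0.0028 0.035 0 0 0 -0.4" --pt "0 0.0028 0.035 0 0 0 -0.4"

```text
clock: 24.18
tcp_pos: [0.5323, -0.069, 0.1324]
ee_rot: [180.0, -0.0, 173.2]
wrist_force: [0.2, 0.5, -0.6]
grip_width: 0.0319
gripper_force: 29.9
```

drive_tool --pt "0 0 0.005 0 0 0 -0.4" --pt "0 0 0.01 0 0 0 -0.4" --pt "0 0 0.01 0 0 0 -0.4"

```text
clock: 24.43
tcp_pos: [0.5323, -0.069, 0.1286]
ee_rot: [180.0, -0.0, 173.2]
wrist_force: [-0.6, 0.4, -0.7]
grip_width: 0.0321
gripper_force: 29.9
```

drive_tool --pt "0 0 0.008 0 0 0 -0.4" --pt "0 0 0.016 0 0 0 -0.4" --pt "0 0 0.024 0 0 0 -0.4" --pt "0 0 0.029 0 0 0 -0.4" --pt "0 0 0.029 0 0 0 -0.4" --pt "0 0 0.029 0 0 0 -0.4"

```text
clock: 24.93
tcp_pos: [0.5324, -0.069, 0.1171]
ee_rot: [180.0, -0.0, 173.2]
wrist_force: [-0.2, -0.1, -0.1]
grip_width: 0.032
gripper_force: 29.9
```

drive_tool --pt "0 0 0.00125 0 0 0 -0.4" --pt "0 0 0.0025 0 0 0 -0.4" --pt "0 0 0.0025 0 0 0 -0.4"

```text
clock: 25.18
tcp_pos: [0.5324, -0.0691, 0.1163]
ee_rot: [180.0, 0.0, 173.2]
wrist_force: [-0.3, -0.9, -1.8]
grip_width: 0.0325
gripper_force: 29.9
```

drive_tool --pt "0 0 0.00125 0 0 0 -0.4" --pt "0 0 0.002 0 0 0 -0.4" --pt "0 0 0.002 0 0 0 -0.4"

```text
clock: 25.43
tcp_pos: [0.5324, -0.0691, 0.1155]
ee_rot: [180.0, 0.0, 173.2]
wrist_force: [0.5, 0.5, -0.3]
grip_width: 0.0317
gripper_force: 29.9
```

drive_tool --pt "0 0 0.0005 0 0 0 -0.1" --pt "0 0 0.0005 0 0 0 0.1" --pt "0 0 0 0 0 0 0.15" --pt "0 0 0 0 0 0 0.15" --pt "0 0 0 0 0 0 0.15" --pt "0 0 -0.02 0 0 0 0.15" --pt "0 0 -0.05 0 0 0 0.15" --pt "0 0 -0.1 0 0 0 0.15" --pt "0 0 -0.2 0 0 0 0.15" --pt "0 0 -0.25 0 0 0 0.15"

```text
clock: 26.27
tcp_pos: [0.533, -0.0692, 0.2192]
ee_rot: [-180.0, 0.2, 173.2]
wrist_force: [0.3, -0.6, 0.4]
grip_width: 0.0492
gripper_force: 0.0
```

drive_tool --pt "-0.1 0.1 -0.05 0 0 0 0.15" --pt "0.1 0.3 -0.1 0 0 0 0.15" --pt "0.1 0.4 -0.1 0 0 0 0.15" --pt "0.1 0.5 -0.1 0 0 0 0.15" --pt "0.1 0.6 -0.1 0 0 0 0.15" --pt "0.1 0.7 -0.1 0 0 0 0.15" --pt "0.1 0.75 -0.1 0 0 0 0.15" --pt "0.1 0.75 -0.1 0 0 0 0.15"

```text
clock: 26.93
tcp_pos: [0.5277, 0.236, 0.2566]
ee_rot: [180.0, 0.1, 173.2]
wrist_force: [0.9, -0.3, 0.2]
grip_width: 0.0489
gripper_force: 0.0
```

Run:
```python
from h import *
where()
a=imaging.camera("top")[160:240,250:370]; b=imaging.camera("side")[140:300,235:395]
cv2.imwrite("pics/end.png",np.hstack([cv2.resize(a,(450,300),interpolation=cv2.INTER_CUBIC),cv2.resize(b,(300,300),interpolation=cv2.INTER_CUBIC)])[:,:,::-1])
```

```text
rig tcp [-0.0415  0.2624  0.2566] rig F [ 0.92 -0.24  0.2 ] w 0.04894438811370468 t 26.9333
```

View pics/end.png

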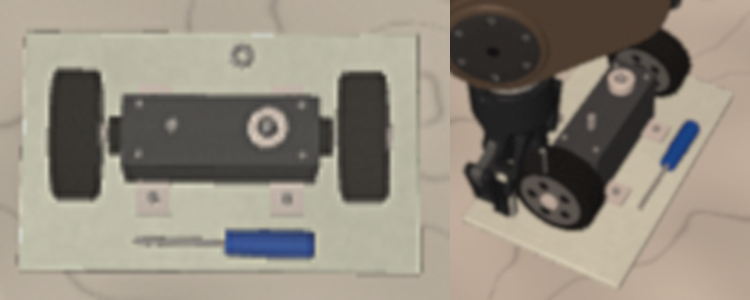

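The collar lies flat over the right post (left panel, 267,127). I'll check the right wheel's lean numerically against the first picture.

Run:
```python
from h import *
a=cv2.imread("pics/top0.png")[:,:,1].astype(float); b=imaging.camera("top")[:,:,1].astype(float)
cols=np.arange(334,362)
for r in range(180,212,4): print(r,[[round(float(334+np.argmin(np.diff(m[r,334:348]))),0),round(float(346+np.argmax(np.diff(m[r,346:362]))))] for m in(a,b)], [round(float((255-m[r,334:347]).clip(0).sum()/150),2) for m in (a,b)],[round(float((255-m[r,347:360]).sum()/150),2) for m in (a,b)])
print([ (round(float(v[0]),3)) for v in [proj("top",rp([0,-.105,.127])),proj("top",rp([0,-.099,.127])),proj("top",rp([0,-.145,.127])),proj("top",rp([0,-.139,.127]))]])
a=cv2.imread("pics/side0.png"); b=imaging.camera("side")
s=np.hstack([a[145:195,310:370],b[145:195,310:370,::-1]]); cv2.imwrite("pics/cmp.png",cv2.resize(s,None,fx=6,fy=6,interpolation=cv2.INTER_CUBIC))
```

```text
180 [[340.0, 353], [340.0, 352]] [12.53, 11.52] [13.17, 11.23]
184 [[339.0, 353], [339.0, 352]] [12.82, 11.83] [13.55, 11.6]
188 [[339.0, 354], [339.0, 353]] [13.79, 12.83] [13.75, 11.81]
192 [[339.0, 354], [339.0, 353]] [16.53, 16.19] [13.95, 11.88]
196 [[340.0, 354], [339.0, 352]] [16.23, 16.18] [13.94, 11.72]
200 [[339.0, 354], [339.0, 353]] [16.61, 15.82] [13.84, 11.99]
204 [[339.0, 354], [339.0, 353]] [13.91, 12.82] [13.79, 12.02]
208 [[339.0, 353], [339.0, 353]] [13.29, 11.9] [13.38, 12.01]
[341.918, 340.011, 354.638, 352.73]
```

View pics/cmp.png

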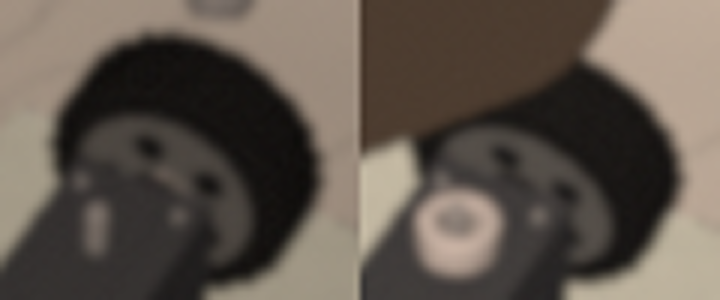

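The right wheel's outer edge has moved about 1 to 2 px inwards and its rim face now tips towards the housing, so it is leaning inwards. The collar sits flat over the right post. Handing in.

```bash
python3 -c "
from h import *
print(order.finish_job())"
```

```text
the job is handed in; nothing more can be done
None
```

The right wheel is the loose one: I rocked it to both stops at about 7.5 N, left it leaning inwards, put the collar flat over the right post, and handed the job in at about 27 s.

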